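# Shim the rocking coffee-capsule drawer

## Task

The black coffee-capsule drawer on the worktop rocks, because the foot at its front left corner is too short. With the fingertips push the orange plastic wedge, thin end first, along the worktop and in under that foot until the foot rests on it, then press down firmly on the drawer's top above that foot to test it: if the corner still dips, push the wedge in further and press again, until it stands firm. Do not grasp or lift anything, do not jack the drawer up off its other feet or shove it out of place, leave the mug, sugar jar and shot glass alone, and let go at the end.

Things in the scene. Friction and masses are not known exactly. Their poses are not given: they have to be found in the camera images.
- drawer_unit: Black coffee-capsule drawer unit, shut, loose, about 0.9 kg, 190 deep (x), 220 wide (y), 80 high. Origin: worktop level under its middle; +x to its back (steel drawer front and bar handle face -x, the robot), +y to its left. Rubber feet 22 in diameter, centred 75 before and behind, 87 either side of the middle; underside 14 above the worktop. Heaviest at the back right: stands level by itself
- short_corner (a point): Point on the drawer unit's top above the centre of the short foot (front left); 80 mm above the worktop when level. That foot (grey plastic) hangs 4 to 7.5 mm clear of the worktop (differs each time), the other three stand on it. 1 to 2 N down here dips the corner by that gap; let go, it rocks back level
- back_left_corner (a point): Point on the top of the drawer unit, 80 mm above the worktop when level, straight above the back left foot
- handle_corner (a point): Point on the top of the drawer unit, 80 mm above the worktop when level, straight above the front right foot
- wedge: Orange plastic wedge, loose, 35 g, flat on the worktop left of the drawer unit, thin end toward the short foot; 110 long (x), 42 wide (y). Origin: centre of the underside; +x to the thin end. Top slopes from 2 mm high there to 15 mm at the flat upright back. Slides at 0.1 N; where its slope meets the foot the push grows to 2 or 3 N in a few mm, then it jacks or drags the unit; it stays put
- mug: White mug with leaf pattern, 95 high, bystander right of the drawer unit; origin at the centre of its underside
- sugar_jar: Glass sugar jar with grey lid, 67 in diameter, 115 high, bystander right of the drawer unit; origin at the centre of its underside
- shot_glass: Clear shot glass, 49 in diameter, 62 high, bystander left of the drawer unit, farther back than the wedge; origin at the centre of its underside

How it is judged:
By the outcome, as a careful person would: the job done as asked, in the order asked, and still so for the second after the job is handed in, with the robot touching nothing.
It also fails if it takes over 72 s, if anything falls off the work surface, if the arm or the gripper's body presses on something with over 40 N, if the wrist force passes 120 N, or if a joint passes its speed limit or range.

## Robot

A 6-joint arm with a two-finger parallel gripper is mounted at the origin on a cart in front of the work surface, level with it; the furniture and walls round the work are solid. World frame = base frame: x ahead of the robot, y to its left, z up, the work surface at z = 0. Lengths are in mm, angles in rad, forces in N, time in s.
With the tool pointing down it reaches from about 375 to 750 mm from the base axis. Payload 9 kg.
Tool frame: the origin (TCP) lies at the very end of the fingers, on their centre line; the grasp point (between the pads) lies 19 mm behind it (env.grip_depth is the distance from the TCP to the grasp point, in mm); z points along the fingers, y is the line along which they close (so a half turn about z gives the same grasp; the last joint's range is limited). The gripper opens to 85 mm and grips with 20 to 120 N. Pads are 22 mm wide; open, the fingers measure 114 mm over their backs; the gripper's body (76 mm by 85 mm) begins 54 mm behind the grasp point. The pads swing forward as they close: fully open they stand 13 mm farther back than shut.
Start: joints at [-1.546, 0.104, 0.097, 1.564, 0, 1.353], TCP at [144.261, -582.431, 231.331] pointing down, gripper open.
Joint ranges: [-2.99, 2.99], [-0.84, 1.86], [-1.1, 1.16], [-1.84, 2.11], [-1.51, 1.56], [-3.14, 3.14]. Speed limits (rad/s): [2.22, 2.22, 2.57, 3.14, 3.14, 3.14].

## Interface

Orientations are given as a rotation vector (axis times angle).
In Python, from plant import env gives the robot as it stands.
- The arm moves only by the shell command python3 jog.py 'ROWS'. ROWS is a JSON list of rows, 1 to 20 of them, each written [[dx, dy, dz], turn, opening]: dx, dy, dz in mm, then a turn about the tool's z in rad, then the opening from 0.0 (shut) to 1.0 (fully open); each row shifts and turns the commanded pose from where the row before left it, along the tool's axes as they then stand; what a row does not reach is not made up. A row lasts 1/12 s, in which the tool goes at most 41.7 mm and 0.125 rad, less where a joint would pass 70% of its speed; a pose out of reach is approached as far as the arm can. The fingers move at their own pace and stop on an object; the grip force is fixed at half the most. Time passes only in rows, so rows that do not move let the fingers close. It prints the time, the measured TCP pose, the force, the opening and the grip force at its end. Input that does not fit is refused with a message, and nothing moves.
- env.read_state(): the state, without advancing time (a new reading comes with each control period).
- env.grab_frame(name): name is "side" or "top"; returns a dict with "image" (400x640x3 uint8, blue, green, red), "fx", "fy", "cx", "cy" (pixels), "dist" ([k1, k2, p1, p2, k3] as OpenCV has them; the pictures are not rectified), "R" (3x3) and "t" (3): a world point X has camera coordinates R X + t. Camera axes: x right, y down, z forward; pixel columns grow to the right and rows downward; lengths in mm; the calibration is good to about 2 mm. A picture is of the moment at which its call begins. There is no depth.
- env.finish_job(): hands the job in; it is judged then, once.
The state is a dict: "time": time; "joint_pos": joint angles; "joint_vel": joint speeds; "joint_efforts": joint torques, N m; "position": TCP position; "tool_rot": TCP orientation; "wrist_force": force on the tool from outside, world axes, zero at the start; "torque": the same for the moment, N m; "width": opening from 0.0 (shut) to 1.0 (fully open); "grip_force": force on a finger pad.
Only numpy, scipy, OpenCV 4.12 (cv2) and the standard library are available. Lean on these libraries where they do the work, as an engineer would, in place of code of your own. Each camera call takes 0.05 s, during which the arm holds its last target. There are 200 camera calls.

## Working session

There is one attempt and no reset: what is moved stays moved. The work goes in short steps, Python scripts to look and compute and a shell command to move; the robot and the scene stay as the last step left them, time stands still between calls to the robot, and variables do not carry over. Pictures are saved under pics/ and viewed, at most 10 in all, crops included, and the job is handed in when it is done.

```bash
ls; mkdir -p pics
python3 - <<'E'
from plant import env
import cv2
for n in("side","top"):
    f=env.grab_frame(n); cv2.imwrite(f"pics/{n}0.png",f["image"])
    print(n,f["fx"],f["cx"],f["cy"],f["dist"],f["R"],f["t"])
s=env.read_state();print(s["position"],s["tool_rot"],s["time"])
E
```

```text
jog.py
pics
plant.py
side 512.350330387854 317.0625642356526 201.63695191640363 [-0.13114963  0.          0.          0.          0.        ] [[-9.99706529e-01 -2.42166689e-02 -6.39514626e-04]
 [-1.15074473e-02  4.97946823e-01 -8.67131213e-01]
 [ 2.13174737e-02 -8.66869375e-01 -4.98079362e-01]] [ 602.31669135  103.21310824 1632.29085265]
top 430.17469140969905 314.52846860106183 197.60651281090682 [-0.10404803  0.          0.          0.          0.        ] [[-0.0021465  -0.99976729 -0.0214655 ]
 [-0.98823868  0.00540295 -0.15282384]
 [ 0.15290425  0.020885   -0.9880203 ]] [ -28.14355896  617.8896328  1297.69946847]
[ 144.25227675 -582.07201339  230.57105766] [-3.11721726e+00 -3.80296093e-01 -1.88098518e-04] 0.1
```

View pics/side0.png

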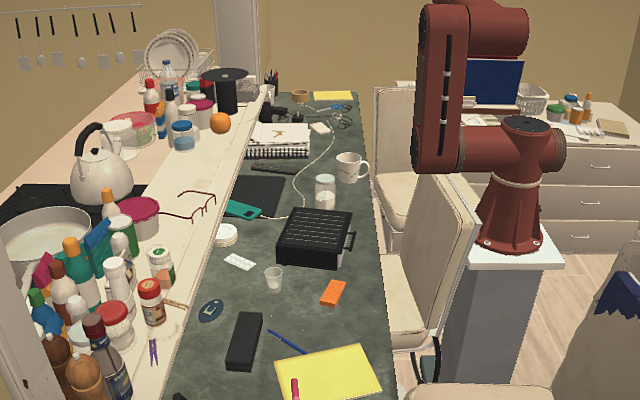

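View pics/top0.png

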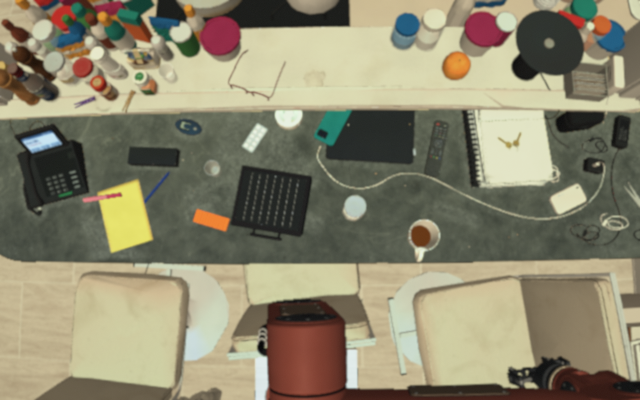

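The side view shows the wedge at about (334,293) and the drawer at (315,238). The top view shows the wedge at (211,219), pointing right toward the drawer's front-left corner, and the drawer at (272,202). Next I'll measure both.

```bash
cat > h.py <<'E'
import numpy as np, cv2
from plant import env
def cam(f):
    return np.array([[f["fx"],0,f["cx"]],[0,f["fy"],f["cy"]],[0,0,1.]]),np.array(f["dist"]),np.array(f["R"]),np.array(f["t"])
def ray(f,px,z):
    K,d,R,t=cam(f); u=cv2.undistortPoints(np.array(px,float).reshape(-1,1,2),K,d).reshape(-1,2)
    D=np.c_[u,np.ones(len(u))]@R; C=-R.T@t
    return C+D*((np.atleast_1d(z)-C[2])/D[:,2])[:,None]
def tri(f,p,g,q):
    o=[]
    for a,b in((f,p),(g,q)):
        o.append((ray(a,[b],0)[0],ray(a,[b],300)[0]))
    A=[];B=[]
    for P,Q in o:
        d=(Q-P)/np.linalg.norm(Q-P);M=np.eye(3)-np.outer(d,d);A.append(M);B.append(M@P)
    return np.linalg.solve(sum(A),sum(B)), 
def proj(f,X):
    K,d,R,t=cam(f); return cv2.projectPoints(np.array(X,float).reshape(-1,1,3),cv2.Rodrigues(R)[0],t,K,d)[0].reshape(-1,2)
def orange(f,roi):
    h=cv2.cvtColor(f["image"],cv2.COLOR_BGR2HSV);m=cv2.inRange(h,(5,150,120),(20,255,255))
    k=np.zeros_like(m);x0,y0,x1,y1=roi;k[y0:y1,x0:x1]=m[y0:y1,x0:x1];return k
def black(f,roi,v):
    g=f["image"].max(2);k=np.zeros(g.shape,np.uint8);x0,y0,x1,y1=roi
    k[y0:y1,x0:x1]=(g[y0:y1,x0:x1]<v)*255;return k
def big(m):
    c,_=cv2.findContours(m,cv2.RETR_EXTERNAL,cv2.CHAIN_APPROX_NONE);return max(c,key=cv2.contourArea)
E
python3 - <<'E'
from h import *
s=env.grab_frame("side");t=env.grab_frame("top")
a=cv2.resize(s["image"][195:315,250:370],None,fx=5,fy=5,interpolation=2)
b=cv2.resize(t["image"][150:250,185:325],None,fx=5,fy=5,interpolation=2)
cv2.imwrite("pics/sc.png",a);cv2.imwrite("pics/tc.png",b)
for n,f,r in(("s",s,(300,265,370,320)),("t",t,(180,200,240,240))):
    c=big(orange(f,r));print(n,cv2.contourArea(c),cv2.boxPoints(cv2.minAreaRect(c)),cv2.approxPolyDP(c,2.5,True).reshape(-1,2).tolist())
for v in(35,45,55):
    c=big(black(t,(225,155,325,245),v));print(v,cv2.boxPoints(cv2.minAreaRect(c)).tolist(),cv2.approxPolyDP(cv2.convexHull(c),3,True).reshape(-1,2).tolist())
E
```

```text
s 400.0 [[318.3093  302.80414]
 [330.433   275.52576]
 [345.74228 282.3299 ]
 [333.61856 309.60828]] [[332, 279], [320, 303], [334, 307], [345, 282]]
t 431.5 [[192.03116 221.18338]
 [196.07614 207.89273]
 [229.8599  218.17474]
 [225.81491 231.4654 ]] [[196, 210], [193, 221], [226, 229], [228, 218]]
35 [[234.44422912597656, 222.7569122314453], [243.20021057128906, 166.7187957763672], [310.891357421875, 177.29554748535156], [302.1353759765625, 233.3336639404297]] [[244, 167], [310, 178], [301, 233], [243, 173]]
45 [[230.40672302246094, 225.32264709472656], [241.2657928466797, 164.5117645263672], [311.80224609375, 177.10755920410156], [300.94317626953125, 237.91844177246094]] [[243, 167], [310, 177], [299, 235], [231, 223]]
55 [[229.2080841064453, 231.1543731689453], [241.0570831298828, 164.0100860595703], [312.30877685546875, 176.5839080810547], [300.45977783203125, 243.7281951904297]] [[243, 166], [310, 177], [300, 235], [274, 239], [251, 235], [231, 224]]
```

View pics/sc.png

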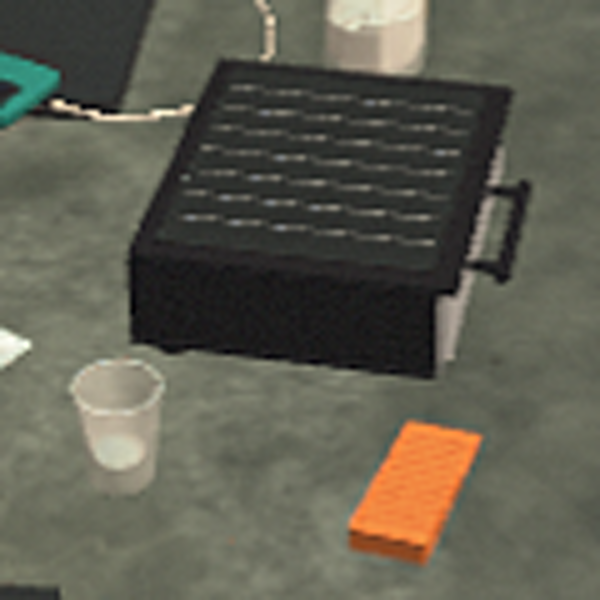

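View pics/tc.png

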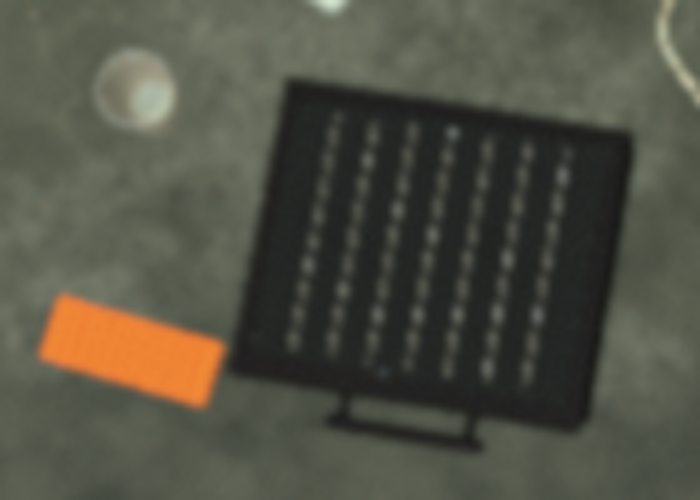

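The crops clearly show all four top corners of the drawer and all four of the wedge, whose tall end is to the left. The drawer's front-left corner is at (232,224) in the top view and (338,253) in the side view. I'll triangulate these.

Run:
```python
from h import *
s=env.grab_frame("side");t=env.grab_frame("top")
T=lambda x,y:((x+.5)/5-.5+185,(y+.5)/5-.5+150)
S=lambda x,y:((x+.5)/5-.5+250,(y+.5)/5-.5+195)
P={"BL":(T(290,80),S(135,243)),"BR":(T(632,133),S(222,62)),"FR":(T(585,430),S(512,90)),"FL":(T(233,372),S(440,290)),
"w_thickF":(T(39,357),S(433,545)),"w_thickB":(T(62,294),S(350,523)),"w_thinB":(T(225,345),S(408,423)),"w_thinF":(T(205,409),S(483,434))}
for k,(a,b) in P.items():
    print(k,"tri",tri(t,a,s,b)[0].round(1),*[(z,ray(t,[a],z)[0][:2].round(1),ray(s,[b],z)[0][:2].round(1)) for z in ((80,) if k[0]!="w" else ((15,) if "thick" in k else (2,)))])
C=np.array([ray(t,[P[k][0]],80)[0][:2] for k in("BL","BR","FR","FL")])
print(cv2.minAreaRect(C.astype(np.float32)))
for k in((100,88),(138,90)):pass
print("glass",ray(t,[T(138,92)],31)[0])
```

```text
BL tri [712.6 191.2  84.7] (80, array([714.6, 192.1]), array([712.5, 184.7]))
BR tri [677.8 -20.4  79.1] (80, array([679.4, -20.5]), array([676. , -18.2]))
FR tri [495.2   8.3  78. ] (80, array([497.1,   8. ]), array([493.4,  11.9]))
FL tri [536.7 223.2  77.4] (80, array([532.7, 222.9]), array([540.4, 226.2]))
w_thickF tri [546.3 363.8  16.4] (15, array([548.6, 364.1]), array([544. , 362.7]))
w_thickB tri [588.2 349.6  18. ] (15, array([589.5, 350.5]), array([587.4, 346.2]))
w_thinB tri [557.2 245.5   2.2] (2, array([557.5, 245.5]), array([556.9, 245.3]))
w_thinF tri [515.6 257.    4.3] (2, array([516.1, 257.5]), array([515.2, 254.3]))
((605.9013061523438, 100.36481475830078), (217.8042449951172, 184.4700469970703), 80.58161926269531)
glass [719.05935447 300.91359243  31.        ]
```

```bash
cat >> h.py <<'E'
from scipy.spatial.transform import Rotation as Ro
def go(*tg):
    s=env.read_state();R=Ro.from_rotvec(s["tool_rot"]).as_matrix();p=np.array(s["position"])
    print("t",s["time"],"pos",p.round(1),"x",R[:,0].round(3),"y",R[:,1].round(3),"w",s["width"],"F",np.round(s["wrist_force"],2))
    for q in tg:
        q=np.array(q,float);d=R.T@(q-p);print(q,"tool delta",d.round(1),np.linalg.norm(d).round(1));p=q
E
python3 -c "
from h import *
go((450,-300,230),(583,410,230))
d=np.array([-.281,-.96,0]);n=np.array([.96,-.281,0])
R=Ro.from_rotvec(env.read_state()['tool_rot']).as_matrix()
print([np.arctan2(*( (R.T@(s*n))[[0,1]]*[-1,1])) for s in(1,-1)])"
```

```text
t 0.3 pos [ 144.3 -582.3  231.1] x [0.971 0.24  0.   ] y [ 0.24  -0.971 -0.   ] w 1.0032860908187862 F [ 0.13 -0.24  1.  ]
[ 450. -300.  230.] tool delta [ 364.6 -200.5    1.2] 416.2
[583. 410. 230.] tool delta [ 2.998e+02 -6.572e+02  2.000e-01] 722.3
[np.float64(-1.0432530341000454), np.float64(2.0983396194897477)]
```

```bash
python3 jog.py '[[[0, 0, 0], -0.125, 0.2], [[0, 0, 0], -0.125, 0.2], [[0, 0, 0], -0.125, 0.2], [[0, 0, 0], -0.125, 0.2], [[0, 0, 0], -0.125, 0.2], [[0, 0, 0], -0.125, 0.2], [[0, 0, 0], -0.125, 0.2], [[0, 0, 0], -0.125, 0.2], [[0, 0, 0], -0.043, 0.2], [[35, 21, 0], 0, 0.2], [[35, 21, 0], 0, 0.2], [[35, 21, 0], 0, 0.2], [[35, 21, 0], 0, 0.2], [[35, 21, 0], 0, 0.2], [[35, 21, 0], 0, 0.2], [[35, 21, 0], 0, 0.2], [[35, 21, 0], 0, 0.2], [[35, 21, 0], 0, 0.2], [[35, 21, 0], 0, 0.2]]' | tail -5
python3 jog.py '[[[40, -4, 0], 0, 0.2], [[40, -4, 0], 0, 0.2], [[40, -4, 0], 0, 0.2], [[40, -4, 0], 0, 0.2], [[40, -4, 0], 0, 0.2], [[40, -4, 0], 0, 0.2], [[40, -4, 0], 0, 0.2], [[40, -4, 0], 0, 0.2], [[40, -4, 0], 0, 0.2], [[40, -4, 0], 0, 0.2], [[40, -4, 0], 0, 0.2], [[40, -4, 0], 0, 0.2], [[40, -4, 0], 0, 0.2], [[40, -4, 0], 0, 0.2], [[40, -4, 0], 0, 0.2], [[40, -4, 0], 0, 0.2], [[40, -4, 0], 0, 0.2]]' | tail -5
python3 -c "
from h import *
go((577,391,120),(577,391,6))"
```

```text
position: [445.4, -303.9, 231.5]
tool_rot: [2.514, 1.883, 0.0]
wrist_force: [0.4, -1.3, 0.3]
width: 0.202
grip_force: 0.0
position: [570.0, 368.3, 231.1]
tool_rot: [2.514, 1.884, 0.0]
wrist_force: [0.7, -0.2, 0.6]
width: 0.198
grip_force: 0.0
t 3.3 pos [570.  368.3 231.1] x [0.281 0.96  0.   ] y [ 0.96  -0.281  0.   ] w 0.19758811608581628 F [ 0.72 -0.25  0.59]
[577. 391. 120.] tool delta [ 23.8   0.3 111.1] 113.6
[577. 391.   6.] tool delta [ -0.  -0. 114.] 114.0
```

```bash
python3 jog.py '[[[24, 0, 30], 0, 0.2], [[0, 0, 40], 0, 0.2], [[0, 0, 40], 0, 0.2], [[0, 0, 40], 0, 0.2], [[0, 0, 40], 0, 0.2], [[0, 0, 20], 0, 0.2], [[0, 0, 15], 0, 0.2], [[0, 0, 0], 0, 0.2]]' | tail -5
python3 - <<'E'
from h import *
go((570.4,367.3,6))
t=env.grab_frame("top");s=env.grab_frame("side")
a=cv2.resize(t["image"][180:250,160:260],None,fx=4,fy=4,interpolation=2)
b=cv2.resize(s["image"][220:330,280:400],None,fx=4,fy=4,interpolation=2)
c=np.zeros((max(len(a),len(b)),a.shape[1]+b.shape[1],3),np.uint8);c[:len(a),:a.shape[1]]=a;c[:len(b),a.shape[1]:]=b
cv2.imwrite("pics/c1.png",c)
E
```

```text
position: [575.1, 388.4, 2.9]
tool_rot: [-2.514, -1.883, 0.007]
wrist_force: [-1.4, 0.3, 0.5]
width: 0.196
grip_force: 0.0
t 3.9667 pos [575.1 388.4   2.9] x [ 0.281  0.96  -0.003] y [ 0.96  -0.281 -0.003] w 0.19604452607842962 F [-1.4   0.34  0.48]
[570.4 367.3   6. ] tool delta [-21.5   1.4  -3.1] 21.8
```

View pics/c1.png

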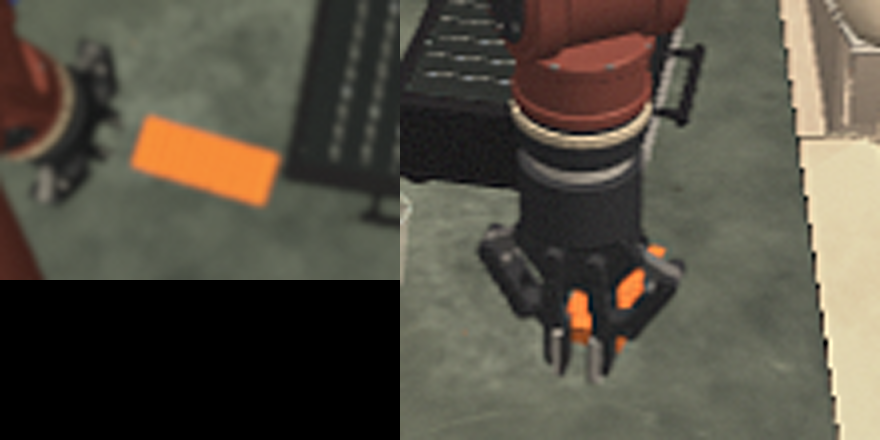

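The wedge lies square in front of the fingertips. In the top crop its back midpoint is at about (140,140) and the gripper centre at (100,125). I'll push while turning it about 0.23 rad toward the foot.

```bash
python3 jog.py '[[[-7, 1.4, -2], 0, 0.2], [[-7, 0, 0], 0, 0.2], [[-7, 0, 0], 0, 0.2], [[-2.5, -1.2, 0], -0.023, 0.2], [[-2.5, -1.2, 0], -0.023, 0.2], [[-2.5, -1.2, 0], -0.023, 0.2], [[-2.5, -1.2, 0], -0.023, 0.2], [[-2.5, -1.2, 0], -0.023, 0.2], [[-2.5, -1.2, 0], -0.023, 0.2], [[-2.5, -1.2, 0], -0.023, 0.2], [[-2.5, -1.2, 0], -0.023, 0.2], [[0, 0, 0], 0, 0.2]]' | tail -5
cat >> h.py <<'E'
def wedge():
    t=env.grab_frame("top");c=big(orange(t,(170,180,260,250)))
    q=cv2.boxPoints(cv2.minAreaRect(c));(x,y),_,_=cv2.minAreaRect(ray(t,c.reshape(-1,2),8)[:,:2].astype(np.float32))
    w=ray(t,c.reshape(-1,2),8)[:,:2];r=cv2.minAreaRect(w.astype(np.float32))
    b=cv2.boxPoints(r);e=sorted([(b[i]+b[(i+1)%4])/2 for i in range(4)],key=lambda v:v[1]);thin,thick=e[0],e[-1]
    d=(thin-thick)/np.linalg.norm(thin-thick)
    f=np.array([546.7,199.2])-thin
    print("size",np.round(r[1],1),"thin",thin,"thick",thick,"heading",np.degrees(np.arctan2(d[1],d[0])),"foot along",f@d,"lateral(+x)",f@[-d[1],d[0]]); return t
E
python3 -c "
from h import *
go();t=wedge()
cv2.imwrite('pics/c2.png',cv2.resize(t['image'][150:250,160:320],None,fx=5,fy=5,interpolation=2))"
```

```text
position: [558.5, 350.6, 8.4]
tool_rot: [2.328, 2.109, -0.0]
wrist_force: [-1.5, -0.3, 0.0]
width: 0.2
grip_force: 0.0
t 5.0667 pos [558.5 350.6   8.4] x [ 0.099  0.995 -0.   ] y [ 0.995 -0.099 -0.   ] w 0.1995550792948791 F [-1.53 -0.27  0.02]
size [116.   44.6] thin [544.2412  227.71631] thick [555.9536 343.1413] heading -95.79408 foot along 28.122398289317797 lateral(+x) 5.3250505709620946
```

View pics/c2.png

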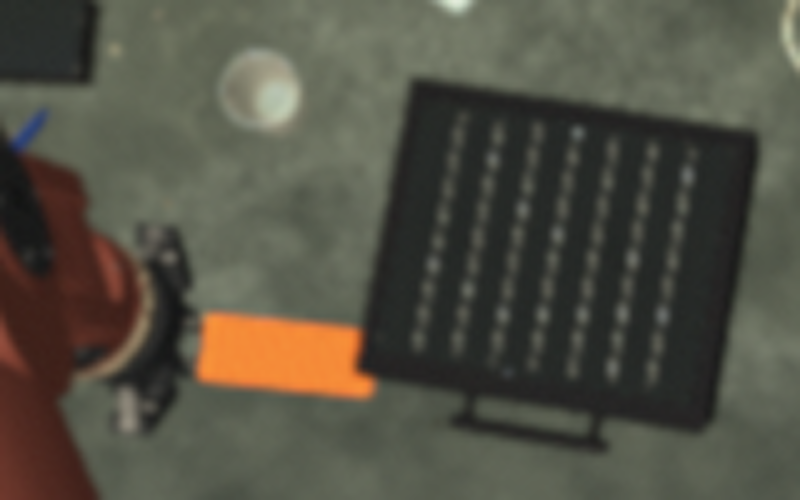

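The wedge now heads −95.8°, with the foot about 28 mm ahead of the thin end and 5 mm to the side. I'll push on with a slight further turn.

```bash
python3 jog.py '[[[-2.5, -0.4, 1], -0.008, 0.2], [[-2.5, -0.4, 1], -0.008, 0.2], [[-2.5, -0.4, 0], -0.008, 0.2], [[-2.5, -0.4, 0], -0.008, 0.2], [[-2.5, -0.4, 0], -0.008, 0.2], [[-2.5, -0.4, 0], -0.008, 0.2], [[-2.5, 0, 0], 0, 0.2], [[-2.5, 0, 0], 0, 0.2], [[0, 0, 0], 0, 0.2]]' | tail -5
python3 -c "
from h import *
go();wedge();go();env.grab_frame('top');go()"
```

```text
position: [555.0, 330.7, 6.3]
tool_rot: [2.28, 2.161, -0.0]
wrist_force: [-0.4, 0.0, -0.5]
width: 0.201
grip_force: 0.0
t 5.8667 pos [555.  330.7   6.3] x [ 0.053  0.999 -0.   ] y [ 0.999 -0.053 -0.   ] w 0.20067573406356792 F [-0.41  0.02 -0.5 ]
size [112.3  45.3] thin [549.0707  209.66002] thick [549.39905 321.93283] heading -90.16757 foot along 10.466907628335111 lateral(+x) -2.340075797911876
t 5.9167 pos [555.1 330.9   6.3] x [ 0.053  0.999 -0.   ] y [ 0.999 -0.053  0.   ] w 0.19900854610437402 F [ 1.03 -0.01 -0.66]
t 5.9667 pos [555.1 331.1   6.3] x [ 0.053  0.999 -0.   ] y [ 0.999 -0.053  0.   ] w 0.19808680222444958 F [ 0.5   0.58 -0.99]
```

```bash
cat >> h.py <<'E'
def edges():
    t=env.grab_frame("top");c=big(orange(t,(170,180,260,250)))
    X=ray(t,c.reshape(-1,2),8)[:,:2];ym=X[:,1].max()
    X=X[(X[:,1]>255)&(X[:,1]<ym-7)];m=np.median(X[:,0])
    o=[np.polyfit(a[:,1],a[:,0],1) for a in(X[X[:,0]<m],X[X[:,0]>m])]
    k=np.mean(o,0);print("slopes",[round(a[0],3) for a in o],"axis x at foot y199: %.1f  at y300: %.1f"%(np.polyval(k,199),np.polyval(k,300)),"width",np.polyval(o[1]-o[0],280),"ymax",ym)
E
python3 -c "
from h import *
edges()"
```

```text
slopes [np.float64(0.001), np.float64(0.003)] axis x at foot y199: 550.7  at y300: 550.9 width 42.11292399244241 ymax 321.8856356457893
```

```bash
python3 jog.py '[[[-2.5, 0, 0], 0, 0.2], [[-2.5, 0, 0], 0, 0.2], [[-2.5, 0, 0], 0, 0.2], [[-2.5, 0, 0], 0, 0.2], [[-2.5, 0, 0], 0, 0.2], [[0, 0, 0], 0, 0.2]]' | tail -5
python3 -c "
from h import *
go();edges();go();env.grab_frame('top');go()"
```

```text
position: [554.3, 318.2, 6.2]
tool_rot: [2.28, 2.161, -0.0]
wrist_force: [0.3, 0.1, -0.5]
width: 0.201
grip_force: 0.0
t 6.5167 pos [554.3 318.2   6.2] x [ 0.053  0.999 -0.   ] y [ 0.999 -0.053 -0.   ] w 0.2006133175525596 F [ 0.27  0.11 -0.45]
slopes [np.float64(0.029), np.float64(0.003)] axis x at foot y199: 549.5  at y300: 551.1 width 42.242095270611614 ymax 308.8055491276291
t 6.5667 pos [554.4 318.4   6.3] x [ 0.053  0.999 -0.   ] y [ 0.999 -0.053  0.   ] w 0.20163767198541327 F [ 0.85 -0.4  -0.99]
t 6.6167 pos [554.4 318.6   6.3] x [ 0.053  0.999 -0.   ] y [ 0.999 -0.053  0.   ] w 0.19932111218845838 F [ 0.26 -0.2   0.7 ]
```

```bash
for i in 1 2; do python3 jog.py '[[[-1, 0, 0], 0, 0.2], [[-1, 0, 0], 0, 0.2], [[0, 0, 0], 0, 0.2]]'|grep -E "pos|wrist"; done
python3 jog.py '[[[-1, 0, 0], 0, 0.2], [[-1, 0, 0], 0, 0.2], [[0, 0, 0], 0, 0.2]]'|grep -E "pos|wrist"
python3 jog.py '[[[-1, 0, 0], 0, 0.2], [[-1, 0, 0], 0, 0.2], [[0, 0, 0], 0, 0.2]]'|grep -E "pos|wrist"
python3 -c "
from h import *
edges()"
```

```text
position: [554.2, 316.6, 6.2]
wrist_force: [-0.3, -0.1, 0.1]
position: [554.1, 314.6, 6.2]
wrist_force: [-0.0, 0.4, -0.5]
position: [554.0, 312.6, 6.2]
wrist_force: [-1.1, 0.2, 0.3]
position: [553.9, 310.6, 6.2]
wrist_force: [0.5, -0.8, 0.6]
slopes [np.float64(0.001), np.float64(0.003)] axis x at foot y199: 550.7  at y300: 550.9 width 42.112390527048305 ymax 302.11242868783364
```

```bash
python3 jog.py '[[[-1, 0, 0], 0, 0.2], [[-1, 0, 0], 0, 0.2], [[0, 0, 0], 0, 0.2]]'|grep -E "wrist"
python3 jog.py '[[[-1, 0, 0], 0, 0.2], [[-1, 0, 0], 0, 0.2], [[0, 0, 0], 0, 0.2]]'|grep -E "wrist"
python3 jog.py '[[[-1, 0, 0], 0, 0.2], [[0, 0, 0], 0, 0.2]]'|grep -E "wrist"
python3 jog.py '[[[0, 0, 0], 0, 0.2]]'|grep -E "wrist"
```

```text
wrist_force: [0.5, 0.1, -0.2]
wrist_force: [0.3, -0.6, 0.0]
wrist_force: [0.5, -0.1, -0.5]
wrist_force: [-0.7, 0.1, -0.2]
```

```bash
python3 jog.py '[[[-1, 0, 0], 0, 0.2], [[-1, 0, 0], 0, 0.2], [[0, 0, 0], 0, 0.2]]'|grep -E "wrist"
python3 jog.py '[[[-1, 0, 0], 0, 0.2], [[0, 0, 0], 0, 0.2]]'|grep -E "wrist"
python3 jog.py '[[[-1, 0, 0], 0, 0.2], [[0, 0, 0], 0, 0.2]]'|grep -E "pos|wrist"
python3 jog.py '[[[0, 0, 0], 0, 0.2]]'|grep -E "wrist"
```

```text
wrist_force: [-0.5, 0.1, 0.5]
wrist_force: [-1.5, 0.6, 0.8]
position: [553.5, 301.6, 6.3]
wrist_force: [0.5, -0.4, 0.6]
wrist_force: [1.1, -0.3, 0.3]
```

```bash
python3 jog.py '[[[-1, 0, 0], 0, 0.2], [[0, 0, 0], 0, 0.2]]'|grep -E "wrist"
python3 jog.py '[[[-1, 0, 0], 0, 0.2], [[0, 0, 0], 0, 0.2]]'|grep -E "wrist"
python3 jog.py '[[[-1, 0, 0], 0, 0.2], [[0, 0, 0], 0, 0.2]]'|grep -E "wrist"
python3 jog.py '[[[-1, 0, 0], 0, 0.2], [[0, 0, 0], 0, 0.2]]'|grep -E "pos|wrist"
python3 jog.py '[[[0, 0, 0], 0, 0.2]]'|grep -E "wrist"
```

```text
wrist_force: [1.1, 0.1, -0.5]
wrist_force: [0.4, -0.4, -0.8]
wrist_force: [-1.0, 0.3, 0.3]
position: [553.2, 297.7, 6.2]
wrist_force: [0.8, 0.4, -0.2]
wrist_force: [-0.4, -0.2, -0.4]
```

```bash
python3 -c "
from h import *
edges()"; python3 jog.py '[[[0, 0, 0], 0, 0.2]]'|grep -E "wrist"
```

```text
slopes [np.float64(0.001), np.float64(0.003)] axis x at foot y199: 550.7  at y300: 550.9 width 42.11187083894434 ymax 289.06231117228384
wrist_force: [0.3, -0.2, 0.1]
```

```bash
python3 jog.py '[[[-1, 0, 0], 0, 0.2], [[0, 0, 0], 0, 0.2]]'|grep -E "wrist"
python3 jog.py '[[[-1, 0, 0], 0, 0.2], [[0, 0, 0], 0, 0.2]]'|grep -E "wrist"
python3 jog.py '[[[-1, 0, 0], 0, 0.2], [[0, 0, 0], 0, 0.2]]'|grep -E "wrist"
python3 jog.py '[[[0, 0, 0], 0, 0.2]]'|grep -E "pos|wrist"
```

```text
wrist_force: [-0.8, 1.1, 0.2]
wrist_force: [0.5, 1.9, -0.4]
wrist_force: [0.1, 3.0, -0.6]
position: [553.0, 294.8, 6.2]
wrist_force: [-0.5, 1.9, -0.4]
```

```bash
python3 jog.py '[[[-1, 0, 0], 0, 0.2], [[0, 0, 0], 0, 0.2]]'|grep -E "wrist"
python3 jog.py '[[[-1, 0, 0], 0, 0.2], [[0, 0, 0], 0, 0.2]]'|grep -E "wrist"
python3 jog.py '[[[0, 0, 0], 0, 0.2]]'|grep -E "pos|wrist"
```

```text
wrist_force: [-0.7, 2.7, 0.3]
wrist_force: [-0.7, 1.8, -0.2]
position: [553.0, 292.6, 6.3]
wrist_force: [-0.4, 2.4, -0.5]
```

Contact was felt, with the push force rising to about 2.4 N. I'll back off, check whether the drawer shifted, and work out the moves for the press.

```bash
python3 jog.py '[[[7, 0, 0], 0, 0.2], [[14, 0, 0], 0, 0.2], [[10, 0, -30], 0, 0], [[0, 0, -40], 0, 0], [[0, 0, -40], 0, 0], [[0, 0, 0], 0, 0]]'|grep -E "pos|wrist"
cat >> h.py <<'E'
def shift():
    for n,r in(("top",(255,170,300,225)),("side",(290,212,335,240))):
        a=cv2.imread(f"pics/{n}0.png",0).astype(np.float32);b=cv2.cvtColor(env.grab_frame(n)["image"],cv2.COLOR_BGR2GRAY).astype(np.float32)
        x0,y0,x1,y1=r;print(n,cv2.phaseCorrelate(a[y0:y1,x0:x1].copy(),b[y0:y1,x0:x1].copy(),cv2.createHanningWindow((x1-x0,y1-y0),cv2.CV_32F)))
E
python3 -c "
from h import *
edges();shift()
go((546.7,199.2,125),(546.7,199.2,95))"
```

```text
position: [558.6, 325.4, 125.6]
wrist_force: [0.8, 0.6, 1.2]
slopes [np.float64(0.107), np.float64(0.003)] axis x at foot y199: 547.0  at y300: 552.5 width 40.981724529483515 ymax 285.0837387268433
top ((-14.363719807158475, -1.4700222788041657), 0.027590595881144205)
side ((-5.7915736429097215, 3.3748094831081854), 0.21677133701465748)
t 11.6167 pos [555.  323.9 116.6] x [ 0.053  0.999 -0.   ] y [ 0.999 -0.053  0.001] w -0.0013985974750305456 F [ 0.6  -0.49 -0.25]
[546.7 199.2 125. ] tool delta [-125.    -1.7   -8.4] 125.3
[546.7 199.2  95. ] tool delta [ 0. -0. 30.] 30.0
```

```bash
python3 jog.py '[[[-31, -0.4, -2], 0, 0], [[-31, -0.4, -2], 0, 0], [[-31, -0.4, 0], 0, 0], [[-32, -0.4, 0], 0, 0], [[0, 0, 10], 0, 0], [[0, 0, 10], 0, 0], [[0, 0, 5], 0, 0], [[0, 0, 0], 0, 0], [[0, 0, 0], 0, 0]]'|grep -E "pos|wrist"
python3 -c "
from h import *
go((546.7,199.2,84))"
```

```text
position: [545.6, 199.8, 94.1]
wrist_force: [-0.3, -0.6, 0.0]
t 12.3667 pos [545.6 199.8  94.1] x [ 0.052  0.999 -0.   ] y [ 0.999 -0.052 -0.002] w 0.0010098158662682699 F [-0.26 -0.63  0.03]
[546.7 199.2  84. ] tool delta [-0.5  1.2 10.1] 10.2
```

```bash
python3 jog.py '[[[0, 0, 4], 0, 0], [[0, 0, 4], 0, 0], [[0, 0, 2], 0, 0], [[0, 0, 0], 0, 0]]'|grep -E "pos|wrist"
python3 jog.py '[[[0, 0, 1], 0, 0], [[0, 0, 1], 0, 0], [[0, 0, 0], 0, 0]]'|grep -E "pos|wrist"
python3 jog.py '[[[0, 0, 1], 0, 0], [[0, 0, 0], 0, 0]]'|grep -E "pos|wrist"
python3 jog.py '[[[0, 0, 1], 0, 0], [[0, 0, 0], 0, 0]]'|grep -E "pos|wrist"
```

```text
position: [546.1, 199.2, 84.6]
wrist_force: [1.1, -0.5, -0.9]
position: [546.4, 199.0, 83.2]
wrist_force: [0.2, 0.2, 0.1]
position: [546.4, 198.9, 82.2]
wrist_force: [-0.4, 0.5, 1.2]
position: [546.3, 199.0, 81.1]
wrist_force: [-0.1, 0.9, 0.4]
```

```bash
python3 jog.py '[[[0, 0, 0.5], 0, 0], [[0, 0, 0], 0, 0]]'|grep -E "pos|wrist"
python3 jog.py '[[[0, 0, 0.5], 0, 0], [[0, 0, 0], 0, 0]]'|grep -E "pos|wrist"
python3 jog.py '[[[0, 0, 0.5], 0, 0], [[0, 0, 0], 0, 0]]'|grep -E "pos|wrist"
python3 jog.py '[[[0, 0, 0.5], 0, 0], [[0, 0, 0], 0, 0]]'|grep -E "pos|wrist"
python3 jog.py '[[[0, 0, 0.5], 0, 0], [[0, 0, 0], 0, 0]]'|grep -E "pos|wrist"
```

```text
position: [546.3, 199.0, 80.7]
wrist_force: [-0.6, 0.4, -0.2]
position: [546.4, 199.0, 80.2]
wrist_force: [-0.3, 0.0, 1.0]
position: [546.4, 199.0, 80.1]
wrist_force: [-1.4, 0.4, 2.8]
position: [546.5, 199.0, 80.1]
wrist_force: [-3.0, -0.5, 7.3]
position: [546.5, 199.0, 80.0]
wrist_force: [-5.4, -1.3, 10.7]
```

```bash
python3 jog.py '[[[0, -0.5, 0.3], 0, 0], [[0, 0, 0], 0, 0]]'|grep -E "pos|wrist"
python3 jog.py '[[[0, -0.6, 0.5], 0, 0], [[0, 0, 0], 0, 0]]'|grep -E "pos|wrist"
python3 jog.py '[[[0, -0.3, 0.4], 0, 0], [[0, 0, 0], 0, 0], [[0, 0, 0], 0, 0]]'|grep -E "pos|wrist"
```

```text
position: [546.5, 199.1, 80.0]
wrist_force: [-3.2, -0.7, 11.2]
position: [546.4, 199.1, 80.0]
wrist_force: [-2.3, -1.2, 13.2]
position: [546.4, 199.1, 79.9]
wrist_force: [-2.8, -1.3, 14.9]
```

```bash
python3 jog.py '[[[0, -0.4, 0.5], 0, 0], [[0, -0.4, 0.5], 0, 0], [[0, 0, 0], 0, 0], [[0, 0, 0], 0, 0], [[0, 0, 0], 0, 0]]'|grep -E "pos|wrist"
python3 jog.py '[[[0, 0, -2], 0, 0], [[0, 0, -1.5], 0, 0], [[0, 0, -5], 0, 0], [[0, 0, -25], 0, 0], [[0, 0, -35], 0, 0], [[0, 0, -40], 0, 0], [[40, 0, 0], 0, 0], [[40, 0, 0], 0, 0], [[40, 0, 0], 0, 0], [[40, 0, 0], 0, 0], [[40, 0, 0], 0, 0], [[40, 0, 0], 0, 0], [[0, 0, 0], 0, 0], [[0, 0, 0], 0, 0]]'|grep -E "pos|wrist"
python3 - <<'E'
from h import *
edges();shift()
a=[env.grab_frame(n)["image"] for n in("side","top")]
cv2.imwrite("pics/f.png",np.hstack([cv2.resize(a[0][195:315,250:370],(400,400),interpolation=2),cv2.resize(a[1][150:250,215:315],(400,400),interpolation=2)]))
E
```

```text
position: [546.4, 199.1, 79.9]
wrist_force: [-2.7, -1.6, 19.1]
position: [555.8, 440.5, 182.9]
wrist_force: [0.6, -0.4, 0.3]
slopes [np.float64(0.107), np.float64(0.003)] axis x at foot y199: 547.0  at y300: 552.5 width 40.981724529483515 ymax 285.0837387268433
top ((1.8833814562830788, -4.8695697233371575), 0.3192374003375018)
side ((-1.9558029157302919, -2.3178966801064895), 0.11010066191355387)
```

View pics/f.png

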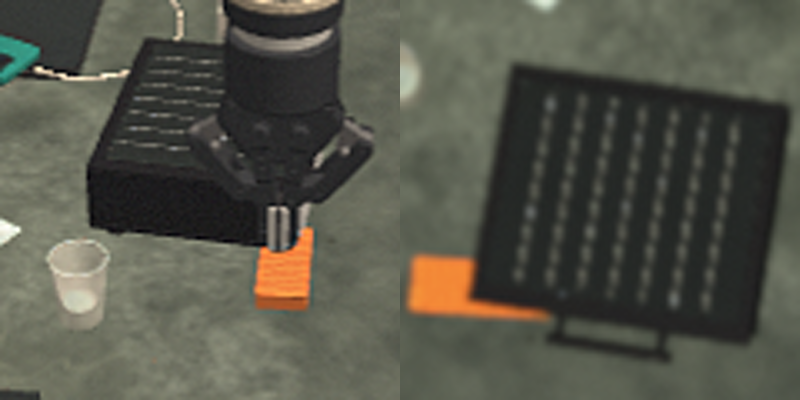

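The wedge sits under the front-left corner, with its back at about (410,285) in the right-hand panel. The corner stayed firm at 19 N: 80.1 to 79.9 mm. Phase correlation isn't reliable on the periodic grille, so I'll compare the drawer outline with the start picture.

Run:
```python
from h import *
t=env.grab_frame("top");o=dict(t);o["image"]=cv2.imread("pics/top0.png")
for f in(o,t):
    for v in(40,45):
        c=big(black(f,(225,155,325,245),v));M=cv2.moments(cv2.convexHull(c));r=cv2.minAreaRect(c)
        print(v,np.round([M["m10"]/M["m00"],M["m01"]/M["m00"]],2),np.round(r[0],2),np.round(r[1],1),round(r[2],2))
# direct subpixel motion estimate on the drawer's top region
m=cv2.findTransformECC
a,b=[cv2.GaussianBlur(cv2.cvtColor(f["image"],cv2.COLOR_BGR2GRAY),(0,0),1)[158:226,240:318] for f in(o,t)]
print(m(a,b,np.eye(2,3,dtype=np.float32),cv2.MOTION_EUCLIDEAN,(3,200,1e-6),None,1))
```

```text
40 [271.62 201.23] [271.17 201.23] [71.3 60.3] 9.21
45 [271.47 201.3 ] [271.1  201.22] [71.7 61.8] 10.12
40 [272.77 200.77] [272.5  200.76] [70.2 59.3] 9.09
45 [272.73 201.06] [272.35 201.39] [70.9 61.8] 9.46
(0.9939175917830805, array([[ 0.9999663 ,  0.00820468,  0.55421346],
       [-0.00820468,  0.9999663 ,  0.2990188 ]], dtype=float32))
```

The drawer moved only about 2–3 mm, still stands level and firm, and the gripper is clear. I'm handing the job in.

```bash
python3 -c "
from plant import env
print(env.finish_job())"
```

```text
the job is handed in; nothing more can be done
None
```

The wedge is under the short foot and the corner stood firm, sinking about 0.2 mm under a 19 N press; the wedge dragged the drawer about 2–3 mm going in, the mug, jar and glass were left alone, and the job was handed in with the gripper clear (the interface returned no verdict).

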